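# Set the flip tags of the stock rack

## Task

On the stock rack each bin has a hinged flip tag in front of it, green on one face and yellow on the other. With a fingertip, gently push over every tag that is wrong, so that only the full bins (a bottle in all four cells) show green upward and every other bin shows yellow. Leave the tags that are already right, the bottles and everything on the bench as they are, and pinch or lift nothing.

Things in the scene. Friction and masses are not known exactly. Their poses are not given: they have to be found in the camera images.
- rack: fixed stock rack: glass plate 240 mm along x by 600 mm along y, top 20 mm above the bench, carrying four white bays side by side, 140 mm apart, in any order; each has a tag on a raised front ledge and a bin behind it. Origin: centre of its underside, on the bench. x points to the back, away from the robot, y to its left, z up
- tag_1 (a joint): lean of a flip tag, rad: 0 upright; +0.80 (stop) leans to the rack's right (-y), GREEN face up; -0.80 (stop) leans to its left (+y), YELLOW face up. Nearly free hinge: pushed past upright it falls onto the other stop within 1 s. A stiff plate, about 40 g, 4 mm thick, 56 mm along the hinge, 52 mm from hinge to free edge, where a black bead is 6 mm thick; under 2 N moves it
- tag_2 (a joint): lean of the flip tag at point tag_2_hinge; built and read like tag_1. Its stops are firm: once past upright let it fall, rather than pressing it home
- tag_3 (a joint): lean of the flip tag at point tag_3_hinge; built and read like tag_1
- tag_4 (a joint): lean of the flip tag at point tag_4_hinge; built and read like tag_1
- tag_1_hinge (a point): middle of the hinge of tag_1; axes as the rack's, x along the hinge. It lies 30 mm above the white ledge (70 mm deep in x), in an aluminium bracket 68 mm along x, 50 mm along y at its foot, whose ears beside the tag's ends rise 9 mm above the hinge; sloping stops under the tag reach 18 mm to each side, lower than the tag
- tag_2_hinge (a point): middle of the hinge of tag_2, as tag_1_hinge. Each tag belongs to the bin straight behind it: fixed, grey-blue, open, 110 mm in x by 116 mm in y, 45 mm high, its centre 103 mm from the hinge along +x, its underside 60 mm below the hinge; dividers make four cells, centres 26 mm in x and 28 mm in y from the bin's centre. Full: a bottle in all four. Contents change
- tag_3_hinge (a point): middle of the hinge of tag_3, as tag_1_hinge
- tag_4_hinge (a point): middle of the hinge of tag_4, as tag_1_hinge
- bottle_1_mid (a point): loose brown stock bottle with white label and dark red cap, 40 mm across, 80 mm high, standing in a cell of one of the bins; this point is its centre, half-way up. Its cap is about 24 mm above the hinges
- bottle_2_mid (a point): another such bottle, its centre
- bottle_3_mid (a point): another such bottle, its centre
- bottle_4_mid (a point): another such bottle, its centre
- bottle_5_mid (a point): another such bottle, its centre
- bottle_6_mid (a point): another such bottle, its centre
- bottle_7_mid (a point): another such bottle, its centre
- bottle_8_mid (a point): another such bottle, its centre
- bottle_9_mid (a point): another such bottle, its centre
- bottle_10_mid (a point): another such bottle, its centre
- bottle_11_mid (a point): another such bottle, its centre
- dropper_mid (a point): loose brown bottle with thin neck and black cap, 34 mm across, 85 mm high, on the bench left of the rack; its centre. Leave it
- vial_mid (a point): loose clear glass vial with white cap, 26 mm across, 50 mm high, on the bench left of the rack; its centre. Leave it
- beaker_mid (a point): loose glass beaker, 52 mm across, 65 mm high, on the bench right of the rack; its centre. Leave it

How it is judged:
By the outcome, as a careful person would: the job done as asked, in the order asked, and still so for the second after the job is handed in, with the robot touching nothing.
It also fails if it takes over 40 s, if anything falls off the work surface, if the arm or the gripper's body presses on something with over 40 N, if the wrist force passes 120 N, or if a joint passes its speed limit or range.

## Robot

A 6-joint arm with a two-finger parallel gripper is mounted at the origin on the work surface. World frame = base frame: x ahead of the robot, y to its left, z up, the work surface at z = 0. Lengths are in m, angles in degrees, forces in N, time in s.
With the tool pointing down it reaches from about 0.375 to 0.9 m from the base axis. Payload 3.1 kg.
Tool frame: the origin (TCP) lies at the centre of the arm's flange, where the gripper is bolted on; the fingertips stand 182 mm ahead of it and the grasp point (between the pads) lies 164 mm ahead of it; x points along the fingers, z is the direction in which the jaws open and shut, and the axes are right-handed (so a half turn about x gives the same grasp; the last joint's range is limited). The gripper opens to 87 mm and grips with 3 to 60 N. Pads are 19 mm wide; open, the fingers measure 117 mm over their backs; the gripper's body (75 mm by 190 mm) begins 51 mm behind the grasp point.
Start: joints at [-74.341, 30.224, 82.088, -0, 67.689, -10.227], TCP at [0.273, -0.562, 0.405] pointing down, gripper open.
Joint ranges: [-176.69, 176.69], [-43.24, 126.21], [12.49, 139.97], [-82, 262], [0, 151.66], [-163.58, 163.58]. Speed limits (degrees/s): [159.86, 159.86, 180, 180, 180, 180].

## Interface

Orientations are given as a 3x3 rotation matrix whose columns are the frame's x, y, z axes.
In Python, from rig import bot gives the robot as it stands.
- The arm moves only by the shell command python3 -m crank 'ROWS' [OPENING]. ROWS is JSON, a list of rows, each an object with "offset": the shift along the tool's x, y, z in m, a list of three; "spin": the turn about the tool's x in rad. A call has 1 to 12 rows; each row shifts and turns the commanded pose from where the row before left it, along the tool's axes as they then stand; what a row does not reach is not made up. A row lasts 1/10 s, in which the tool goes at most 50 mm and 8.59 degrees, less where a joint would pass 70% of its speed; a pose out of reach is approached as far as the arm can. A call is refused whole if a number of a shift passes 0.05 or a number of a turn 0.15, either way. A call with a gripper value outside its range is refused whole. OPENING is the finger opening in m, from 0 to 0.087, set as the call begins (- or left out, the last holds). The fingers move at their own pace and stop on an object; the grip force is fixed at half the most. Time passes only in rows, so rows that do not move let the fingers close. It gives the time, the measured TCP pose, the force and the opening at its end, in the units of the state.
- bot.read_state(): the state, without advancing time (a new reading comes with each control period).
- bot.capture(name): name is "side" or "top" or "wrist"; returns a dict with "pixels" (400x640x3 uint8, blue, green, red), "depth" (400x640 float32, m along the optical axis (not along the pixel's ray), 0 where there is no reading), "K" (3x3 intrinsics, pixels), "world_to_cam" (4x4, takes a point from world to camera coordinates). Camera axes: x right, y up, looking along -z (the intrinsics and any distortion apply to the point x, -y, -z); pixel columns grow to the right and rows downward; lengths in m; the calibration is good to about 2 mm. A picture is of the moment at which its call begins.
- bot.hand_in(): hands the job in, once; it reports no verdict.
Trained networks look in a picture, given as the dict that the camera call returned (one of the last four; its "shot" number tells which), for a name from the list of things; names that differ only in an ending like _2 or _b are one class to them, and where a whole thing is asked for, a point or a joint stands for the part that bears it (a point fixed in the world has none). Each returns a list of dicts, best first, with "p" (0 to 1); they miss things now and then, are a little off and sometimes report something else, mostly with a low value. They report only what shows in the picture. A call takes as long as a camera call.
- bot.regions_of(label, picture): "region" (400x640 bool, what is visible of it) and "extent" ([centre column, centre row, width, height] in pixels, round what is visible of it).
The state is a dict: "time_s": time; "joint_positions": joint angles; "qvel": joint speeds; "tau": joint torques, N m; "position": TCP position; "tcp_rot": TCP orientation; "force": force on the tool from outside, world axes, zero at the start; "moment": the same for the moment, N m; "opening": opening from 0.0 (shut) to 1.0 (fully open).
Only numpy, scipy, OpenCV 4.12 (cv2) and the standard library are available. Lean on these libraries where they do the work, as an engineer would, in place of code of your own. Each camera call takes 0.05 s, during which the arm holds its last target.

## Working session

There is one attempt and no reset: what is moved stays moved. The work goes in short steps, Python scripts to look and compute and a shell command to move; the robot and the scene stay as the last step left them, time stands still between calls to the robot, and variables do not carry over. Pictures are saved under pics/ and viewed, and the job is handed in when it is done.

```bash
ls; mkdir -p pics; python3 - <<'E'
from rig import bot
import cv2,numpy as np
s=bot.read_state();print(s['time_s'],s['position'],np.round(s['tcp_rot'],3),s['opening'])
for n in ['top','side']:
    c=bot.capture(n);cv2.imwrite(f'pics/{n}0.png',c['pixels']);np.savez(f'{n}0.npz',**{k:c[k] for k in('pixels','depth','K','world_to_cam')})
    print(n,c['K'],c['world_to_cam'],c.keys())
E
```

```text
pics
0.0 [ 0.27277797 -0.56195294  0.4037754 ] [[-0.001  0.9    0.437]
 [ 0.002  0.437 -0.9  ]
 [-1.     0.    -0.002]] 1.0015893688589947
top [[484.60556914   0.         318.77901317]
 [  0.         484.60556914 203.0752208 ]
 [  0.           0.           1.        ]] [[ 1.24038249e-02 -9.99922221e-01  1.30282612e-03  5.84133928e-04]
 [ 9.86187021e-01  1.24486434e-02  1.65167160e-01 -5.90491697e-01]
 [-1.65170532e-01 -7.63874321e-04  9.86264727e-01 -1.47118754e+00]
 [ 0.00000000e+00  0.00000000e+00  0.00000000e+00  1.00000000e+00]] dict_keys(['pixels', 'depth', 'K', 'world_to_cam', 'shot'])
side [[438.09389244   0.         310.83965887]
 [  0.         438.09389244 207.30787591]
 [  0.           0.           1.        ]] [[-0.69184279 -0.7220412  -0.00317318  0.37170915]
 [ 0.48542609 -0.46836815  0.73823627 -0.35323119]
 [-0.53452321  0.50920309  0.67453476 -0.94172971]
 [ 0.          0.          0.          1.        ]] dict_keys(['pixels', 'depth', 'K', 'world_to_cam', 'shot'])
```

View pics/top0.png

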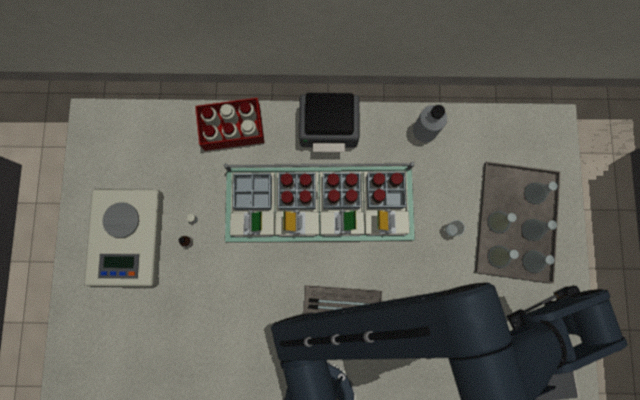

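View pics/side0.png

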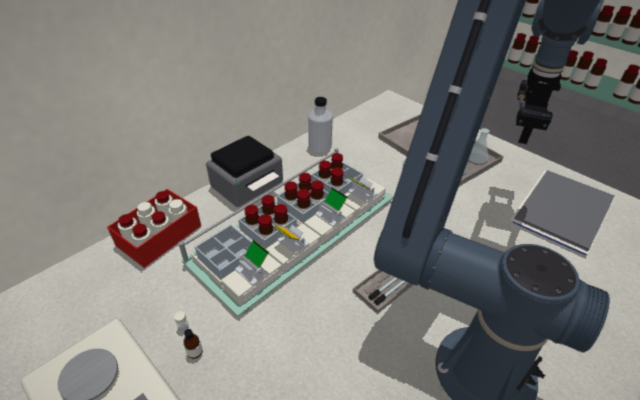

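```bash
cat > h.py <<'E'
import numpy as np,cv2
def back(c,u,v,z=None):
    K=c['K'];T=c['world_to_cam'];R=T[:3,:3];t=T[:3,3]
    u=np.asarray(u,float);v=np.asarray(v,float)
    d=np.stack([(u-K[0,2])/K[0,0],-(v-K[1,2])/K[1,1],-np.ones_like(u)],-1)
    o=-R.T@t; w=d@R
    if z is None: s=c['depth'][np.asarray(v,int),np.asarray(u,int)][...,None]
    else: s=((z-o[2])/w[...,2])[...,None]
    return o+w*s
def proj(c,P):
    p=np.asarray(P)@c['world_to_cam'][:3,:3].T+c['world_to_cam'][:3,3]
    return np.stack([c['K'][0,0]*p[...,0]/-p[...,2]+c['K'][0,2],c['K'][1,1]*p[...,1]/p[...,2]+c['K'][1,2]],-1)
E
python3 - <<'E'
from rig import bot
from h import *
for n in ['top','side']:
    c=bot.capture(n)
    x=(215,150,215,100) if n=='top' else (170,140,240,170)
    im=c['pixels'][x[1]:x[1]+x[3],x[0]:x[0]+x[2]]
    cv2.imwrite(f'pics/{n}z.png',cv2.resize(im,None,fx=3.3,fy=3.3,interpolation=cv2.INTER_CUBIC))
    for l in ['tag_1','rack','bottle_1_mid']:
        for r in bot.regions_of(l,c):
            v,u=np.nonzero(r['region']); P=back(c,u,v)
            print(n,l,round(r['p'],2),np.round(r['extent']),np.round(np.median(P,0),3),np.round(P.min(0),3),np.round(P.max(0),3),np.median(c['pixels'][v,u],0))
E
```

```text
top tag_1 0.81 [348. 222.  16.  18.] [ 0.527 -0.08   0.105] [ 0.5   -0.1    0.081] [ 0.555 -0.06   0.131] [26. 66. 24.]
top tag_1 0.61 [383. 221.  14.  16.] [ 0.53  -0.185  0.106] [ 0.502 -0.206  0.051] [ 0.559 -0.165  0.13 ] [ 31. 106. 129.]
top tag_1 0.52 [292. 221.  18.  21.] [0.523 0.093 0.105] [0.339 0.007 0.06 ] [0.552 0.114 1.549] [ 30. 105. 135.]
top tag_1 0.47 [256. 224.  12.  23.] [0.522 0.198 0.106] [0.339 0.007 0.055] [0.551 0.221 1.549] [28. 66. 27.]
top rack 0.97 [318. 202. 193.  78.] [0.67  0.002 0.021] [ 0.339 -0.3   -0.008] [0.735 0.316 1.549] [117. 131. 108.]
top rack 0.27 [334. 198.  10.  17.] [ 0.599 -0.035  0.107] [ 0.339 -0.055  0.044] [0.621 0.007 1.549] [30. 30. 81.]
top bottle_1_mid 0.49 [285. 182.  10.  17.] [0.646 0.105 0.107] [0.633 0.089 0.043] [0.667 0.124 0.116] [25. 26. 75.]
top bottle_1_mid 0.21 [291. 222.  15.  24.] [0.523 0.094 0.106] [0.339 0.007 0.082] [0.552 0.114 1.549] [ 30. 105. 133.]
side tag_1 0.87 [253. 255.  24.  29.] [0.524 0.198 0.105] [-0.075  0.176  0.046] [0.573 0.582 0.897] [ 31. 110.   7.]
side tag_1 0.72 [289. 234.  26.  17.] [0.525 0.09  0.103] [0.498 0.052 0.049] [0.577 0.115 0.127] [ 50.5 126.  142. ]
side tag_1 0.65 [334. 201.  26.  22.] [ 0.53  -0.082  0.104] [ 0.499 -0.168  0.045] [ 0.614 -0.058  0.127] [ 31. 111.   9.]
side rack 0.9 [284. 233. 215. 173.] [0.495 0.179 0.021] [-0.075 -0.356 -0.004] [0.796 0.582 0.897] [148. 156. 136.]
side rack 0.73 [254. 255.  25.  29.] [0.524 0.199 0.105] [-0.075  0.163  0.046] [0.573 0.582 0.897] [ 31. 110.   6.]
side rack 0.48 [303. 200.  16.  22.] [ 0.597 -0.027  0.09 ] [ 0.577 -0.052  0.055] [ 0.622 -0.016  0.114] [17.  16.  76.5]
side bottle_1_mid 0.69 [252. 218.  17.  24.] [0.645 0.116 0.098] [-0.075  0.064  0.001] [0.765 0.582 0.897] [18.  16.  91.5]
```

View pics/topz.png

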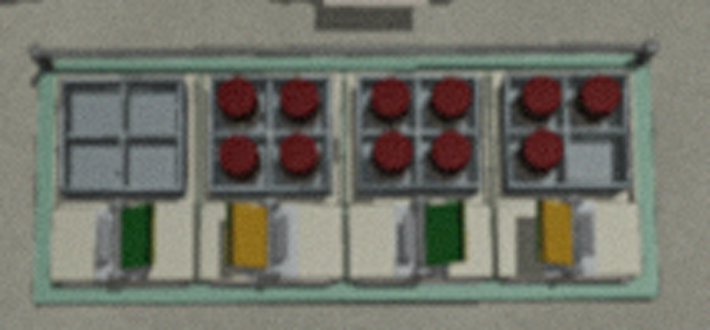

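View pics/sidez.png

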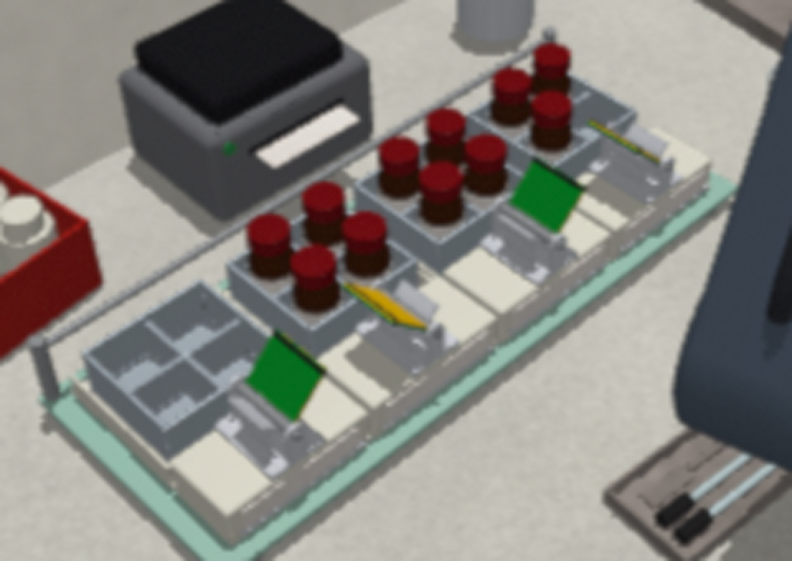

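The left bin is empty but shows green, so it's wrong. The second bin is full but shows yellow, so it's wrong too. The third is full with green and the fourth has 3 bottles with yellow, so both are right. I'll shut the fingers, square the tool and then travel.

```bash
python3 -m crank '[{"offset":[0,0,0],"spin":0.15},{"offset":[0,0,0],"spin":0.15},{"offset":[0,0,0],"spin":0.15},{"offset":[0,0,0],"spin":0},{"offset":[0,0,0],"spin":0}]' 0; python3 -c "
from rig import bot
s=bot.read_state();print(s['joint_positions'],s['tcp_rot'])"
```

```text
time_s: 1.0
position: [0.2729, -0.5622, 0.4048]
tcp_rot: [[-0.0, 1.0, 0.005], [0.0, 0.005, -1.0], [-1.0, -0.0, -0.0]]
force: [0.3, 0.8, 1.0]
opening: 0.633
[-7.43392822e+01  3.02199060e+01  8.20883717e+01 -1.80013178e-03
  6.76922488e+01  1.53748474e+01] [[-3.04680263e-05  9.99987493e-01  5.00128444e-03]
 [ 1.00069372e-06  5.00128447e-03 -9.99987493e-01]
 [-1.00000000e+00 -3.04626405e-05 -1.15306047e-06]]
```

```bash
python3 -m crank '[{"offset":[0,0.02,-0.044],"spin":0},{"offset":[0,0.02,-0.044],"spin":0},{"offset":[0,0.02,-0.044],"spin":0},{"offset":[0,0.02,-0.044],"spin":0},{"offset":[0,0.02,-0.044],"spin":0},{"offset":[0,0.02,-0.044],"spin":0},{"offset":[0,0.02,-0.044],"spin":0},{"offset":[0,0.02,-0.044],"spin":0},{"offset":[0,0.02,-0.044],"spin":0},{"offset":[0,0.02,-0.044],"spin":0},{"offset":[0,0.02,-0.044],"spin":0},{"offset":[0,0,0],"spin":0}]'
```

```text
time_s: 2.2
position: [0.4932, -0.073, 0.405]
tcp_rot: [[0.001, 1.0, 0.012], [0.002, 0.012, -1.0], [-1.0, 0.001, -0.002]]
force: [-0.2, -0.6, 0.1]
opening: 0.005
```

```bash
python3 -m crank '[{"offset":[0,0.01,-0.044],"spin":0},{"offset":[0,0.01,-0.044],"spin":0},{"offset":[0,0.01,-0.044],"spin":0},{"offset":[0,0,-0.044],"spin":0},{"offset":[0,0,-0.042],"spin":0},{"offset":[0,0,0],"spin":0},{"offset":[0,0,0],"spin":0},{"offset":[0,0,0],"spin":0}]'
python3 - <<'E'
from rig import bot
from h import *
for n in ['top','side','wrist']:
    c=bot.capture(n)
    cv2.imwrite(f'pics/{n}1.png',c['pixels'])
    for r in bot.regions_of('tag_1',c):
            v,u=np.nonzero(r['region']); P=back(c,u,v)
            P=P[(abs(P[:,0]-.53)<.06)&(P[:,2]<.14)&(P[:,2]>.08)]
            if len(P)<20: continue
            q=np.percentile(P,[3,97],axis=0)
            print(n,round(r['p'],2),np.round(r['extent']),np.round(np.median(P,0),3),np.round(q,3).tolist(),np.median(c['pixels'][v,u],0))
s=bot.read_state();print(s['position'],s['opening'])
E
```

```text
time_s: 3.0
position: [0.5218, 0.1389, 0.4047]
tcp_rot: [[-0.0, 1.0, 0.002], [-0.001, 0.002, -1.0], [-1.0, -0.0, 0.001]]
force: [-0.3, -0.8, 0.4]
opening: 0.007
top 0.73 [346. 220.  16.  18.] [ 0.53  -0.08   0.105] [[0.505, -0.097, 0.088], [0.554, -0.062, 0.125]] [26. 65. 23.]
top 0.57 [384. 221.  15.  17.] [ 0.531 -0.186  0.106] [[0.504, -0.206, 0.088], [0.557, -0.166, 0.124]] [ 32. 106. 133.]
top 0.54 [254. 230.  15.   7.] [0.5   0.205 0.099] [[0.494, 0.18, 0.087], [0.51, 0.218, 0.124]] [33. 48. 32.]
top 0.51 [293. 221.  10.  23.] [0.509 0.095 0.107] [[0.498, 0.076, 0.089], [0.549, 0.107, 0.119]] [23.  83.  97.5]
side 0.96 [254. 254.  23.  33.] [0.524 0.198 0.106] [[0.497, 0.18, 0.088], [0.551, 0.218, 0.124]] [ 37.5 107.   14.5]
side 0.83 [331. 200.  26.  26.] [ 0.53  -0.081  0.105] [[0.503, -0.1, 0.087], [0.557, -0.061, 0.124]] [ 42. 143.  13.]
side 0.49 [287. 232.  22.  12.] [0.525 0.095 0.108] [[0.499, 0.074, 0.09], [0.554, 0.113, 0.124]] [ 39. 135. 151.]
wrist 0.96 [364. 193.  39.  61.] [0.53  0.096 0.108] [[0.502, 0.075, 0.089], [0.555, 0.114, 0.123]] [ 42. 125. 145.]
wrist 0.86 [543. 188.  85.  69.] [ 0.533 -0.082  0.106] [[0.506, -0.098, 0.087], [0.559, -0.06, 0.123]] [ 45. 118.  33.]
wrist 0.8 [260. 193.  36.  70.] [0.528 0.197 0.108] [[0.5, 0.179, 0.089], [0.554, 0.219, 0.123]] [56. 98. 52.]
wrist 0.6 [635. 205.   9.  37.] [ 0.514 -0.167  0.118] [[0.506, -0.201, 0.085], [0.526, -0.165, 0.122]] [29. 82. 26.]
wrist 0.32 [ 94. 224.  67.  38.] [0.475 0.422 0.085] [[0.471, 0.417, 0.08], [0.478, 0.431, 0.086]] [26. 39. 71.]
[0.52179109 0.13919533 0.40480009] 0.006345695890627983
```

View pics/wrist1.png

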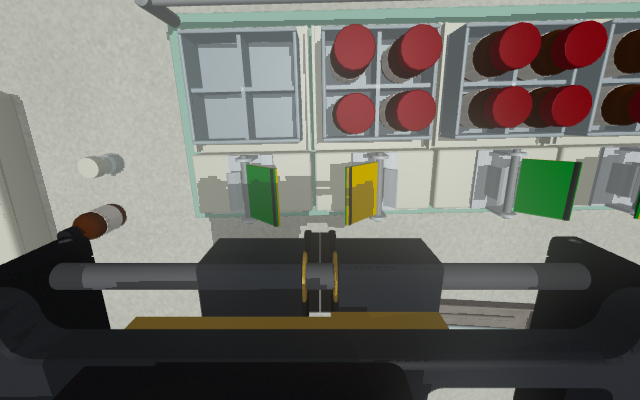

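The wrist view agrees with the fixed cameras. Tag 1 is at about (262,193) and its free edge is at y≈0.178. Tag 2 is at about (362,193) with its edge at y≈0.115. The shut fingers are at about (320,250). I'll lower them midway between the two edges.

```bash
python3 -m crank '[{"offset":[0,0.004,-0.007],"spin":0},{"offset":[0.03,0,0],"spin":0},{"offset":[0.03,0,0],"spin":0},{"offset":[0.03,0,0],"spin":0},{"offset":[0.023,0,0],"spin":0},{"offset":[0,0,0],"spin":0},{"offset":[0,0,0],"spin":0},{"offset":[0,0,0],"spin":0}]'
python3 - <<'E'
from rig import bot
from h import *
for n in ['side','wrist']:
    c=bot.capture(n)
    cv2.imwrite(f'pics/{n}2.png',c['pixels'])
s=bot.read_state();print(s['position'],s['force'])
E
```

```text
time_s: 4.1
position: [0.5264, 0.1474, 0.293]
tcp_rot: [[0.003, 1.0, 0.002], [0.0, 0.002, -1.0], [-1.0, 0.003, -0.0]]
force: [-0.2, 0.3, -0.3]
opening: 0.004
[0.52621786 0.14732624 0.2932341 ] [ 0.01578308 -0.60474152 -0.87128775]
```

View pics/wrist2.png

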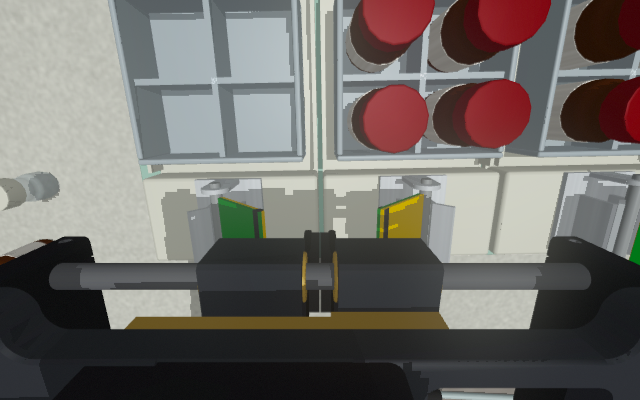

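View pics/side2.png

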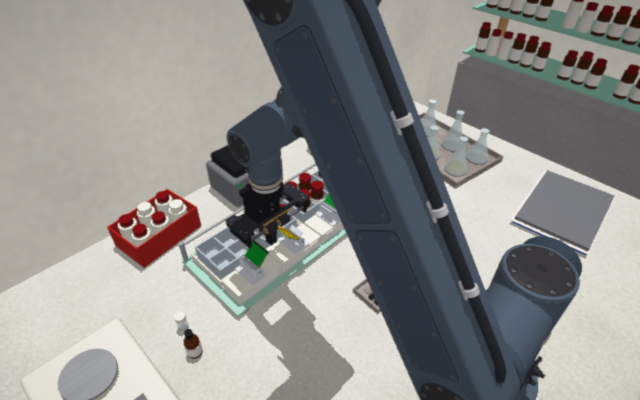

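Tag 1's edge is at (262,222), tag 2's edge at (383,222), and the fingers at x≈320 are clear of both. I'll push tag 1 toward +y, gently.

```bash
python3 -m crank '[{"offset":[0,0,-0.006],"spin":0},{"offset":[0,0,-0.006],"spin":0},{"offset":[0,0,-0.006],"spin":0},{"offset":[0,0,-0.005],"spin":0},{"offset":[0,0,-0.005],"spin":0},{"offset":[0,0,-0.005],"spin":0},{"offset":[0,0,-0.005],"spin":0},{"offset":[0,0,-0.005],"spin":0},{"offset":[0,0,-0.005],"spin":0},{"offset":[0,0,-0.004],"spin":0},{"offset":[0,0,0],"spin":0}]'
python3 - <<'E'
from rig import bot
from h import *
for n in ['side','wrist']:
    c=bot.capture(n)
    cv2.imwrite(f'pics/{n}3.png',c['pixels'])
s=bot.read_state();print(s['position'],s['force'])
E
```

```text
time_s: 5.3
position: [0.5254, 0.1998, 0.2917]
tcp_rot: [[0.0, 1.0, 0.002], [0.0, 0.002, -1.0], [-1.0, 0.0, -0.0]]
force: [-0.1, 0.2, 0.5]
opening: 0.004
[0.52545987 0.19931122 0.29168611] [ 0.5562772  -0.36607557 -0.2927696 ]
```

View pics/wrist3.png

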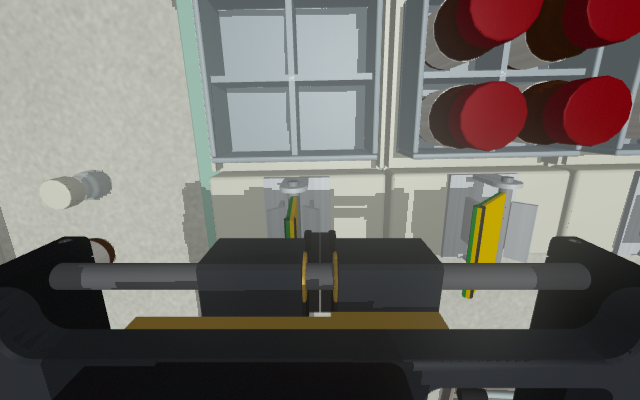

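Tag 1 is now close to upright, at about (292,215). A little more will take it over.

```bash
python3 -m crank '[{"offset":[0,0,-0.004],"spin":0},{"offset":[0,0,-0.004],"spin":0},{"offset":[0,0,-0.003],"spin":0},{"offset":[0,0,0],"spin":0},{"offset":[0,0,0],"spin":0},{"offset":[0,0,0],"spin":0}]'
python3 - <<'E'
from rig import bot
from h import *
for n in ['wrist']:
    c=bot.capture(n)
    cv2.imwrite(f'pics/{n}4.png',c['pixels'])
s=bot.read_state();print(s['position'],s['force'])
E
```

```text
time_s: 6.0
position: [0.5255, 0.2102, 0.2917]
tcp_rot: [[0.0, 1.0, 0.002], [-0.0, 0.002, -1.0], [-1.0, 0.0, 0.0]]
force: [-0.4, 0.2, -0.2]
opening: 0.007
[0.52549566 0.21013581 0.29174825] [ 0.59326228 -0.2582799  -0.86644019]
```

View pics/wrist4.png

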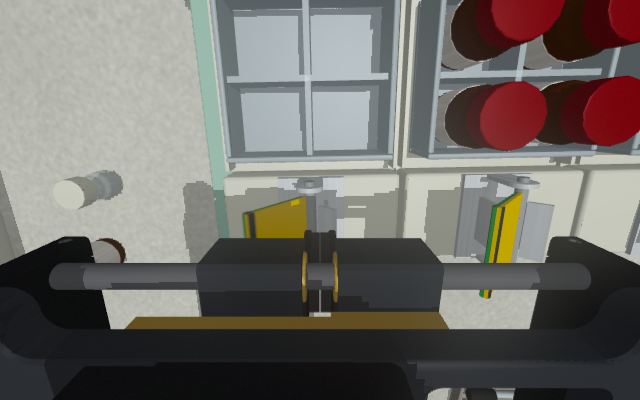

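Tag 1 has fallen yellow side up, at about (275,220). Next I push tag 2 toward -y.

```bash
python3 -m crank '[{"offset":[0,0,0.025],"spin":0},{"offset":[0,0,0.025],"spin":0},{"offset":[0,0,0.015],"spin":0},{"offset":[0,0,0.006],"spin":0},{"offset":[0,0,0.005],"spin":0},{"offset":[0,0,0.005],"spin":0},{"offset":[0,0,0.005],"spin":0},{"offset":[0,0,0.005],"spin":0},{"offset":[0,0,0.005],"spin":0},{"offset":[0,0,0.005],"spin":0},{"offset":[0,0,0.005],"spin":0},{"offset":[0,0,0.005],"spin":0}]'
python3 -m crank '[{"offset":[0,0,0.005],"spin":0},{"offset":[0,0,0.004],"spin":0},{"offset":[0,0,0.004],"spin":0},{"offset":[0,0,0.004],"spin":0},{"offset":[0,0,0],"spin":0},{"offset":[0,0,0],"spin":0},{"offset":[0,0,0],"spin":0}]'
python3 - <<'E'
from rig import bot
from h import *
for n in ['wrist']:
    c=bot.capture(n)
    cv2.imwrite(f'pics/{n}5.png',c['pixels'])
s=bot.read_state();print(s['position'],s['force'])
E
```

```text
time_s: 7.25
position: [0.5257, 0.0988, 0.2917]
tcp_rot: [[-0.0, 1.0, 0.002], [-0.0, 0.002, -1.0], [-1.0, -0.0, 0.0]]
force: [0.7, 0.7, 1.0]
opening: 0.002
time_s: 7.95
position: [0.5257, 0.0823, 0.2917]
tcp_rot: [[0.0, 1.0, 0.002], [0.0, 0.002, -1.0], [-1.0, 0.0, -0.0]]
force: [-0.0, -0.4, 0.8]
opening: 0.007
[0.52570827 0.08236921 0.29175134] [-0.25158457  0.22278777 -0.42321983]
```

View pics/wrist5.png

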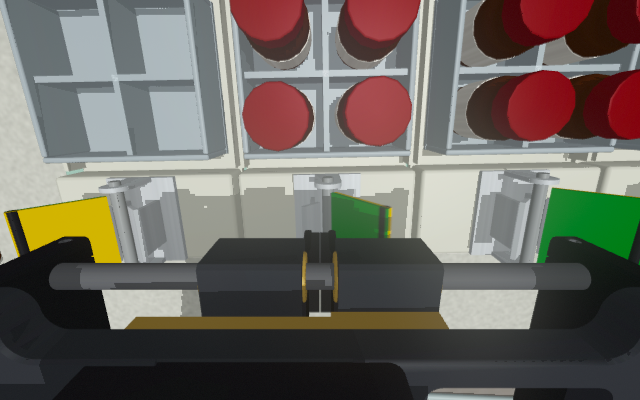

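Tag 2 is down, green side up, at about (360,218). I'll back off, rise and check everything.

```bash
python3 -m crank '[{"offset":[0,0,-0.01],"spin":0},{"offset":[-0.02,0,-0.01],"spin":0},{"offset":[-0.04,0,0],"spin":0},{"offset":[-0.04,0,0],"spin":0},{"offset":[-0.03,-0.02,0],"spin":0},{"offset":[0,-0.045,0],"spin":0},{"offset":[0,-0.045,0],"spin":0},{"offset":[0,0,0],"spin":0},{"offset":[0,0,0],"spin":0},{"offset":[0,0,0],"spin":0}]'
python3 - <<'E'
from rig import bot
from h import *
for n in ['top','side','wrist']:
    c=bot.capture(n)
    cv2.imwrite(f'pics/{n}6.png',c['pixels'])
    for r in bot.regions_of('tag_1',c):
            v,u=np.nonzero(r['region']); P=back(c,u,v)
            P=P[(abs(P[:,0]-.53)<.06)&(P[:,2]<.14)&(P[:,2]>.08)]
            if len(P)<20: continue
            q=np.percentile(P,[3,97],axis=0)
            print(n,round(r['p'],2),np.round(np.median(P,0),3),np.round(q,3).tolist(),np.median(c['pixels'][v,u],0))
s=bot.read_state();print(s['position'],s['force'])
E
```

```text
time_s: 9.0
position: [0.4168, 0.1023, 0.4223]
tcp_rot: [[0.003, 1.0, 0.002], [0.0, 0.002, -1.0], [-1.0, 0.003, -0.0]]
force: [0.2, 0.0, 0.2]
opening: 0.003
top 0.75 [ 0.53  -0.185  0.106] [[0.504, -0.206, 0.088], [0.556, -0.165, 0.126]] [ 30.5 102.  125. ]
top 0.71 [ 0.528 -0.08   0.105] [[0.502, -0.1, 0.085], [0.556, -0.059, 0.126]] [28. 65. 25.]
top 0.64 [0.527 0.057 0.107] [[0.5, 0.039, 0.087], [0.552, 0.08, 0.125]] [25. 63. 23.]
top 0.5 [0.525 0.236 0.108] [[0.498, 0.216, 0.088], [0.547, 0.252, 0.125]] [ 26. 104. 135.]
side 0.7 [ 0.522 -0.077  0.102] [[0.504, -0.098, 0.086], [0.549, -0.061, 0.123]] [ 42. 143.  12.]
side 0.66 [0.523 0.062 0.103] [[0.5, 0.041, 0.087], [0.553, 0.079, 0.124]] [ 42.  143.   13.5]
side 0.61 [0.521 0.235 0.108] [[0.496, 0.213, 0.089], [0.551, 0.254, 0.125]] [ 36. 183. 204.]
wrist 0.92 [0.531 0.058 0.107] [[0.503, 0.04, 0.088], [0.555, 0.08, 0.123]] [ 56. 111.  51.]
wrist 0.79 [0.526 0.235 0.107] [[0.499, 0.214, 0.088], [0.552, 0.252, 0.123]] [  0. 151. 178.]
wrist 0.78 [ 0.535 -0.167  0.121] [[0.507, -0.205, 0.088], [0.562, -0.164, 0.124]] [ 15.  108.5  93. ]
wrist 0.72 [ 0.533 -0.082  0.106] [[0.506, -0.098, 0.087], [0.559, -0.06, 0.123]] [ 26. 103.   1.]
[0.4164069  0.10195003 0.42158973] [-0.39530911 -0.79634987  0.28489248]
```

View pics/wrist6.png

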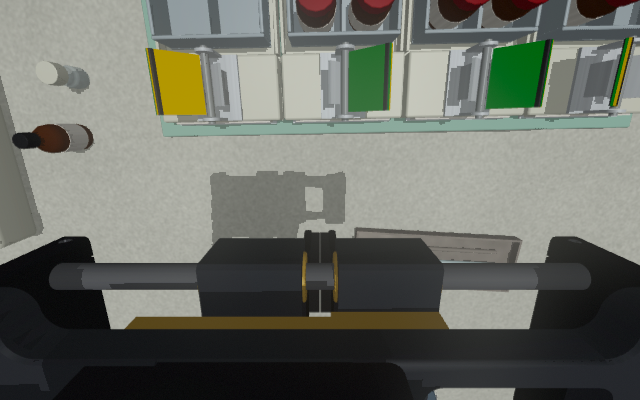

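View pics/top6.png

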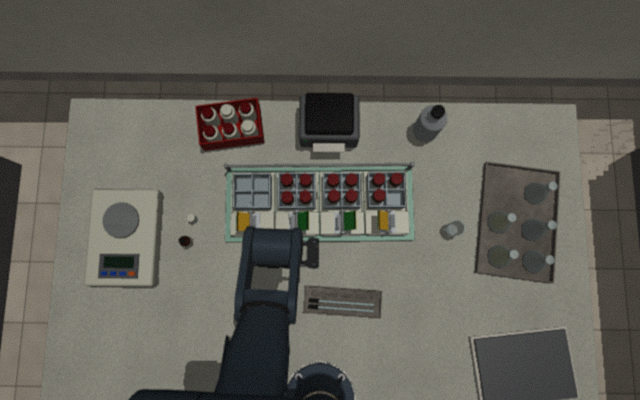

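```bash
python3 -c "
import cv2
a=cv2.imread('pics/top6.png')[150:250,215:430];cv2.imwrite('pics/top6z.png',cv2.resize(a,None,fx=3.3,fy=3.3,interpolation=cv2.INTER_CUBIC))"
```

```text
(no output)
```

View pics/top6z.png

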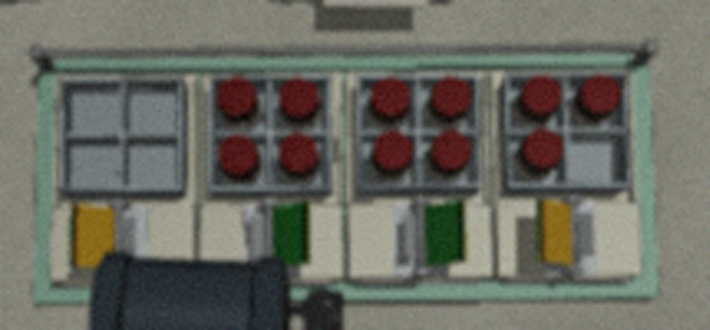

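The tags now read yellow (empty bin), green (full), green (full) and yellow (3 bottles), with the bottles where they were. That's the result asked for, so I'm handing it in.

```bash
python3 -c "
from rig import bot
print(bot.hand_in())"
```

```text
the job is handed in; nothing more can be done
None
```

All four tags are now right, and I handed the job in at about 9 s of robot time. Two were wrong. With the shut fingertips I pushed the empty left bin's tag from green to yellow, and the full second bin's tag from yellow to green. The other two tags were already right and I left them alone.

After the fingers withdrew, the tags read, left to right, yellow (empty), green (4 bottles), green (4 bottles) and yellow (3 bottles). The top and wrist cameras showed all four tags resting at their stops; the side camera's tag finder reported only three, missing the fourth, which I never moved. In the top view the bottles and bench items had not visibly moved. Force readings taken after each move stayed around 1 N or below, and no check failed.

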